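Index the cam lock fixture on to the next hole

TASK

On the bench stands a small rotary indexing table with a brass sash cam lock in its nest. Press in the black plunger on the table's arm and turn the table anticlockwise (seen from above, the way the upright tab leads) to the next hole, so that the plunger springs back out and locks there, then let go. Only press and push with the fingers: leave the lock on its offcut sitting in the nest, and leave the other hardware on the bench where it lies.

Things in the scene. Friction and masses are not known exactly. Their poses are not given: they have to be found in the camera images.
- fixture: fixed base; origin on the bench on the turning axis, z up. Its round steel index plate (260 mm across, 6 thick, top 36 mm up) has four 20 mm holes 0.785 rad apart on a circle of 105 mm radius, joined by a 12 mm arc slot. The plunger starts in the second hole counted anticlockwise, on the side towards the robot, 157.5 degrees anticlockwise of this body's x axis, which points roughly away from the robot
- axis (a point): point on the vertical turning axis, 56 mm above the bench (level with the turning table's top)
- next_hole (a point): centre of the hole to turn to, at the index plate's top face (36 mm above the bench); fixed, 105 mm from the axis, 0.785 rad anticlockwise of the plunger's start
- turntable (a joint): angle of the turning table, rad: 0 at the start, positive anticlockwise from above, 0.785 at the next hole, range -0.785 to 1.571. Locked within 0.02 rad while the plunger is out in a hole; else it turns with 0.1 N m of friction and stays where left. Grey disc 150 mm across; its steel arm (34 mm wide, top 54 mm above the bench, out to 127 mm from the axis) carries plunger and tab
- plunger (a joint): how far the plunger is pressed down, m: 0 out, 0.011 fully in; spring 4 N at 0, 7 N fully in. Beyond 0.005 it frees the table. Once off a hole it stays in at about 0.005 even if let go; within about 2 mm of the middle of a hole it springs out to 0 by itself, unless held in, and stops the table dead
- cap_top (a point): centre of the top face of the plunger's round black cap, 34 mm across and 12 mm high, on the arm 105 mm from the axis; 78 mm above the bench when out, 67 mm fully in; it moves with the plunger and the table. The cap is free of other parts on its clockwise side and above
- tab_top (a point): centre of the top edge of the upright steel tab on the arm, 30 mm wide radially, 6 mm thick, 29 mm anticlockwise of the cap's centre (near face 26 mm from it), top 100 mm above the bench, 22 mm above the cap when out. A finger on or just above the cap can push sideways against it; turns with the table
- nest (a point): centre of the nest on the turning table's top, 56 mm above the bench, on the axis; four low fences 8 mm high surround the nest; it turns with the table
- lock_rail: loose offcut of beech sash rail, 45 x 112 x 28 mm, 0.3 kg, lying in the nest with 1 mm play, with a brass cam lock on it whose curved arm is half open; total height 46 mm, top 102 mm above the bench. Origin at the centre of its underside. Not to be lifted out
- pulley_a: white nylon sash pulley, 44 mm across, 20 mm high, lying flat on the bench; origin at the centre of its underside. Leave alone
- pulley_b: another such pulley. Leave alone
- stay: chrome casement stay, a flat bar 190 mm long along its x, 18 mm high; origin at the middle of its underside. Leave alone
- handle: bronze window handle, base 60 x 22 mm, grip reaching 80 mm out along its x and 46 mm along its y, 31 mm high; origin under its base. Leave alone
- weight: grey cast iron sash weight, a lying bar 40 mm thick and 230 mm long along its x; origin at the middle of its underside. Leave alone
- knife: glazier's putty knife with a wooden handle, 200 mm long along its x, lying on the bench. Leave alone

How it is judged:
By the outcome, as a careful person would: the job done as asked, in the order asked, and still so for the second after the job is handed in, with the robot touching nothing.
It also fails if it takes over 45 s, if anything falls off the work surface, if the arm or the gripper's body presses on something with over 40 N, if the wrist force passes 120 N, or if a joint passes its speed limit or range.

ROBOT

A 6-joint arm with a two-finger parallel gripper is mounted at the origin on the work surface. World frame = base frame: x ahead of the robot, y to its left, z up, the work surface at z = 0. Lengths are in m, angles in rad, forces in N, time in s.
With the tool pointing down it reaches from about 0.375 to 0.9 m from the base axis. Payload 3.1 kg.
Tool frame: the origin (TCP) lies midway between the tips of the shut fingers; the grasp point (between the pads) lies manip.hold_point_z behind it (manip.hold_point_z is the distance from the TCP to the grasp point, in m); z points along the fingers, y is the direction in which the jaws open and shut (so a half turn about z gives the same grasp; the last joint's range is limited). The gripper opens to 85 mm and grips with 20 to 120 N. Pads are 22 mm wide; open, the fingers measure 114 mm over their backs; the gripper's body (76 mm by 85 mm) begins 54 mm behind the grasp point. The pads swing forward as they close: fully open they stand 13 mm farther back than shut.
Start: joints at [0.998, 0.527, 1.433, -0, 1.181, -0.178], TCP at [0.24, 0.577, 0.231] pointing down, gripper open.
Joint ranges: [-3.08, 3.08], [-0.75, 2.2], [0.22, 2.44], [-1.43, 4.57], [0, 2.65], [-2.85, 2.85]. Speed limits (rad/s): [2.79, 2.79, 3.14, 3.14, 3.14, 3.14].

INTERFACE

Orientations are given as a unit quaternion [x, y, z, w].
In Python, from station import manip, snapshot, workorder, models gives the robot as it stands.
- The arm moves only by the tool jog_arm, never from a script. Its argument "commands" is a list of rows, each a list of 5 numbers: the opening in per cent of the stroke, from 0 (shut) to 100 (fully open), then the shift along the world's x, y, z in cm, then the turn about the world's z in rad. A call has 1 to 8 rows; each row shifts and turns the pose as measured when the row begins; what a row does not reach is not made up. A row lasts 1/12 s, in which the tool goes at most 41.7 mm and 7.16 degrees, less where a joint would pass 70% of its speed; a pose out of reach is approached as far as the arm can. A call with a gripper value outside its range is refused whole. The fingers move at their own pace and stop on an object; "squeeze" is the grip in N (left out, the last holds). Time passes only in rows, so rows that do not move let the fingers close. It gives the time, the measured TCP pose, the force and the opening at its end, in the units of the state.
- manip.sense(): the state, without advancing time (a new reading comes with each control period).
- snapshot(name): name is "side" or "top"; returns a dict with "image" (400x640x3 uint8, red, green, blue), "intrinsics" (3x3 intrinsics, pixels), "extrinsics" (4x4, takes a point from camera to world coordinates). Camera axes: x right, y down, z forward; pixel columns grow to the right and rows downward; lengths in m; the calibration is good to about 2 mm. A picture is of the moment at which its call begins. There is no depth.
- workorder.sign_off(): hands the job in, once; it reports no verdict.
Trained networks look in a picture, given as the dict that the camera call returned (one of the last four; its "shot" number tells which), for a name from the list of things; names that differ only in an ending like _2 or _b are one class to them, and where a whole thing is asked for, a point or a joint stands for the part that bears it (a point fixed in the world has none). Each returns a list of dicts, best first, with "score" (0 to 1); they miss things now and then, are a little off and sometimes report something else, mostly with a low value. They report only what shows in the picture. A call takes as long as a camera call.
- models.find_in(picture, name): "centre" ([x, y, z] in m, in world coordinates, good to about 4 mm: the middle of the surface that is visible of it).
- models.pinpoint(picture, name): "centre" ([x, y, z] in m, in world coordinates, good to about 4 mm: a listed point, or the origin of a listed thing).
The state is a dict: "t": time; "q": joint angles; "qd": joint speeds; "tau": joint torques, N m; "tcp_pos": TCP position; "tool_rot": TCP orientation; "force": force on the tool from outside, world axes, zero at the start; "ft_torque": the same for the moment, N m; "finger_gap": opening from 0.0 (shut) to 1.0 (fully open).
Only numpy, scipy, OpenCV 4.12 (cv2) and the standard library are available. Lean on these libraries where they do the work, as an engineer would, in place of code of your own. Each camera call takes 0.05 s, during which the arm holds its last target. There are 200 camera calls.

## Working session

There is one attempt and no reset: what is moved stays moved. The work goes in short steps, Python scripts to look and compute and a tool call to move; the robot and the scene stay as the last step left them, time stands still between calls to the robot, and variables do not carry over. Pictures are saved under pics/ and viewed, about 8 in all and at most 12, crops included, and the job is handed in when it is done.

Besides the shell and the picture viewer there is one more tool, called after "Request:" as name([rows], argument=value, ...), one row to a line, values as JSON. jog_arm: Moves the arm, as the interface text tells. Its arguments: {"type":"object","properties":{"commands":{"type":"array","items":{"type":"array","items":{"type":"number"}}},"squeeze":{"type":"number"}},"required":["commands"]}

```bash
mkdir -p pics; python3 - <<'E'
from station import manip, snapshot, workorder, models
import cv2
s=manip.sense();print(s['t'],s['tcp_pos'],s['tool_rot'],s['force'],s['finger_gap'],manip.hold_point_z)
for n in ("top","side"):
    p=snapshot(n);cv2.imwrite(f'pics/{n}0.png',p['image'][:,:,::-1])
    for k in ("axis","next_hole","cap_top","tab_top","nest","lock_rail","fixture"):
        r=models.pinpoint(p,k);print(n,k,[(x['centre'],x['score']) for x in r[:2]])
E
```

```text
0.0 [0.23994539 0.57630581 0.23031686] [ 1.96110837e-01  9.80581109e-01 -1.02982441e-03 -4.08879659e-04] [ 0.63056453  0.96932369 -0.05791528] 1.0002856536076263 0.0187
top axis [([0.5576, 0.0012, 0.0574], 0.95)]
top next_hole [([0.4569, -0.0299, 0.0338], 0.62)]
top cap_top []
top tab_top [([0.4536, 0.0233, 0.0999], 0.79)]
top nest [([0.5596, 0.0017, 0.0543], 0.64)]
top lock_rail [([0.5559, 0.0014, 0.0536], 0.61)]
top fixture [([0.5532, 0.0006, -0.0013], 0.6)]
side axis [([0.5557, 0.0041, 0.0532], 0.67)]
side next_hole [([0.4542, -0.034, 0.0345], 0.63)]
side cap_top [([0.463, -0.1687, -0.0013], 0.61), ([0.4628, 0.0442, 0.0782], 0.42)]
side tab_top [([0.4481, 0.0207, 0.0982], 0.86)]
side nest [([0.5583, 0.0007, 0.0579], 0.59)]
side lock_rail [([0.5569, 0.0027, 0.0541], 0.7)]
side fixture [([0.5548, -0.0011, -0.0006], 0.87)]
```

View pics/top0.png

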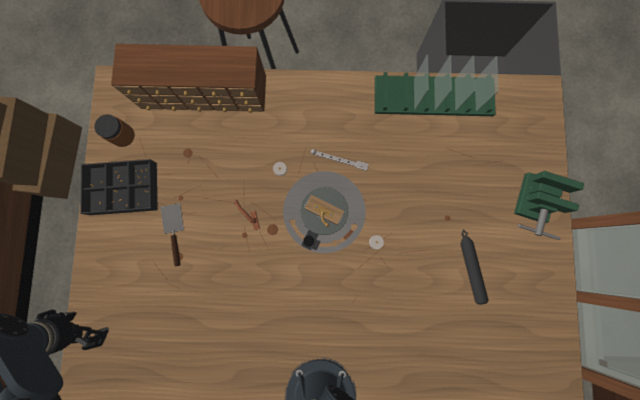

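View pics/side0.png

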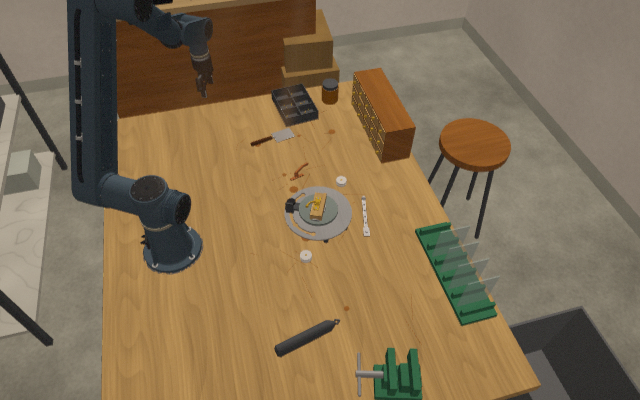

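Top view: plate at about (324,211), black cap at about (310,240) with the tab just to its right, lock in the nest at (323,208). Next hole is right of the cap along the arc, and everything else is clear. I'll zoom both views for the cap and plate centre.

```bash
cat > h.py <<'E'
import numpy as np
def proj(p,w):
    c=np.linalg.inv(p['extrinsics'])@np.append(w,1);u=p['intrinsics']@c[:3];return u[:2]/u[2]
def ray(p,uv,z):
    d=p['extrinsics'][:3,:3]@np.linalg.inv(p['intrinsics'])@np.array([*uv,1.]);o=p['extrinsics'][:3,3]
    return o+d*(z-o[2])/d[2]
E
python3 - <<'E'
from station import snapshot
import cv2,numpy as np
from h import *
t=snapshot('top');s=snapshot('side')
np.savez('cal.npz',te=t['extrinsics'],ti=t['intrinsics'],se=s['extrinsics'],si=s['intrinsics'])
f=lambda im,x,y:cv2.resize(im[y:y+90,x:x+90,::-1],None,fx=6.6,fy=6.6,interpolation=cv2.INTER_CUBIC)
a=f(t['image'],280,168);b=f(s['image'],275,170)
cv2.imwrite('pics/z.png',cv2.resize(np.hstack([a[:,:],b[:,:260]]),None,fx=.92,fy=.92))
ax=np.array([.557,.002,0]);
for d in (153,155,157):
    e=np.radians(d);w=ax+[.105*np.cos(e),.105*np.sin(e),.078]
    print(d,w,proj(t,w),proj(s,w))
print('axis z.036',proj(t,ax+[0,0,.036]),proj(s,ax+[0,0,.036]))
E
```

```text
153 [0.46344431 0.049669   0.078     ] [306.73963736 239.2916565 ] [291.15593296 200.39459325]
155 [0.46183768 0.04637492 0.078     ] [307.82024508 239.85557999] [290.94151216 201.12604337]
157 [0.46034699 0.04302677 0.078     ] [308.92042149 240.38138538] [290.75952223 201.86387761]
axis z.036 [323.26841936 210.31564698] [318.08272904 211.69034114]
```

View pics/z.png

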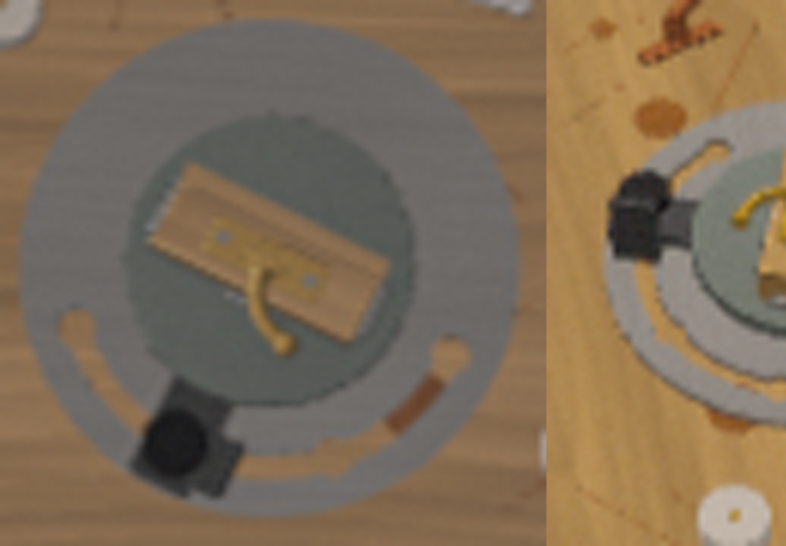

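Request:
jog_arm([
  [0,0,-4,0,0],
  [0,2,-4,0,0],
  [0,2,-4,0,0],
  [0,2,-4,0,0],
  [0,2,-4,0,0],
  [0,2,-4,0,0],
  [0,2,-4,0,0],
  [0,2,-4,0,0],
])

```text
t: 1.57
tcp_pos: [0.3701, 0.2754, 0.2319]
tool_rot: [0.188, 0.982, 0.005, 0.002]
force: [0.7, -0.2, -0.2]
finger_gap: 0.003
```

Crop: cap centre at full-image (309,240), plate centre at (324,212), end holes at (292.5,221.5) and (354,226). That puts the axis near (0.555, 0.000) and the cap near (0.460, 0.045), at about 154.5°. Next I go above the cap.

Request:
jog_arm([
  [0,1.4,-3.6,0,0],
  [0,1.4,-3.6,0,0],
  [0,1.4,-3.6,0,0],
  [0,1.4,-3.6,0,0],
  [0,1.4,-3.6,-2,0],
  [0,1.2,-3,-2.5,-0.05],
  [0,0.6,-1.7,-2.5,-0.02],
  [0,0,0,-2,0],
])

```text
t: 2.23
tcp_pos: [0.4717, 0.0324, 0.149]
tool_rot: [0.228, 0.973, 0.006, 0.017]
force: [-0.8, 0.1, -0.2]
finger_gap: -0.002
```

```bash
python3 - <<'E'
from station import snapshot,manip,models
import cv2,numpy as np
s=manip.sense();print(s['t'],s['tcp_pos'],s['tool_rot'],s['force'])
p=snapshot('side');q=snapshot('top')
for k in ("cap_top","tab_top"):
  for i in (p,q): print(k,[(x['centre'],x['score']) for x in models.pinpoint(i,k)[:2]])
f=lambda im,x,y:cv2.resize(im[y:y+80,x:x+80,::-1],None,fx=5,fy=5,interpolation=cv2.INTER_CUBIC)
cv2.imwrite('pics/z2.png',np.hstack([f(p['image'],260,160),f(q['image'],270,190)]))
E
```

```text
2.2333 [0.47171487 0.03236599 0.14904549] [0.22794995 0.97349824 0.00591816 0.01746346] [-0.8410156   0.05777359 -0.19809022]
cap_top [([0.4636, 0.0446, 0.0759], 0.58)]
cap_top [([0.5198, 0.2276, 0.0033], 0.18)]
tab_top [([0.4511, 0.0219, 0.0978], 0.82)]
tab_top [([0.5544, 0.0039, 0.0007], 0.2)]
```

View pics/z2.png

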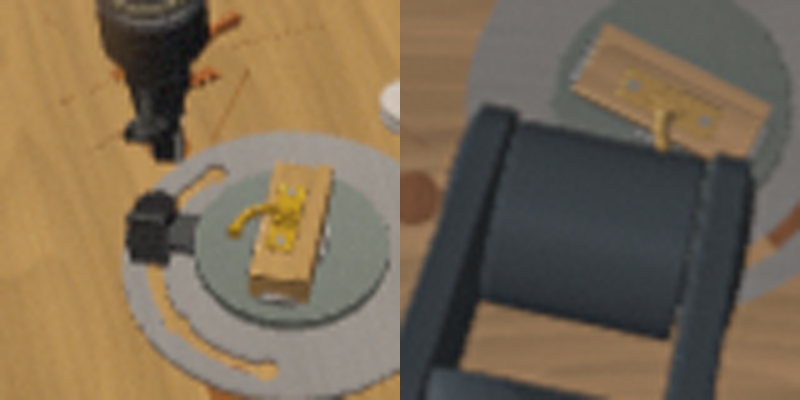

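The side crop shows the shut fingertips at (165,155) above and behind the cap at (150,215). In the top view the wrist hides the cap. The networks confirm the cap at (0.462, 0.045). I'll centre and descend to just above it.

Request:
jog_arm([
  [0,-0.6,0.4,-1,0],
  [0,0,0,0,0],
  [0,0,0,0,0],
])

```text
t: 2.78
tcp_pos: [0.4657, 0.043, 0.1449]
tool_rot: [0.222, 0.975, 0.007, 0.021]
force: [0.8, -0.7, -0.7]
finger_gap: -0.004
```

Request:
jog_arm([
  [0,-0.3,-0.1,-2,0],
  [0,-0.2,-0.1,-2,0],
  [0,0,0,-1.5,0],
  [0,0,0,0,0],
  [0,0,0,0,0],
])

```text
t: 3.2
tcp_pos: [0.4664, 0.0428, 0.0951]
tool_rot: [0.219, 0.975, 0.007, 0.029]
force: [0.0, 0.1, 0.5]
finger_gap: -0.001
```

Request:
jog_arm([
  [0,-0.5,-0.2,0,0],
  [0,-0.3,0,0,0],
  [0,0,0,-0.6,0],
  [0,0,0,0,0],
])

```text
t: 3.53
tcp_pos: [0.4604, 0.0408, 0.0925]
tool_rot: [0.218, 0.975, 0.008, 0.033]
force: [0.1, -0.3, -0.2]
finger_gap: 0.001
```

Request:
jog_arm([
  [0,0,0,-0.8,0],
  [0,0,0,-0.6,0],
  [0,0,0,0,0],
  [0,0,0,-0.4,0],
  [0,0,0,0,0],
])

```text
t: 3.95
tcp_pos: [0.4617, 0.0405, 0.074]
tool_rot: [0.218, 0.975, 0.008, 0.035]
force: [-0.4, 0.5, 3.6]
finger_gap: 0.003
```

Request:
jog_arm([
  [0,0,0,-0.4,0],
  [0,0,0,-0.2,0],
  [0,0,0,0,0],
])

```text
t: 4.2
tcp_pos: [0.4617, 0.0406, 0.068]
tool_rot: [0.218, 0.975, 0.008, 0.035]
force: [-1.0, 0.1, 6.2]
finger_gap: 0.002
```

Request:
jog_arm([
  [0,-0.35,-0.8,0,0.08],
  [0,-0.25,-0.8,0,0.08],
  [0,0,0,0,0],
])

```text
t: 4.45
tcp_pos: [0.4568, 0.0247, 0.0687]
tool_rot: [0.135, 0.99, 0.011, 0.036]
force: [-1.4, -0.1, 5.8]
finger_gap: 0.001
```

```bash
cat > look.py <<'E'
from station import snapshot,manip,models
import cv2,numpy as np,sys
s=manip.sense();print(s['t'],s['tcp_pos'],s['force'])
p=snapshot('side')
for k in ("cap_top","tab_top"): print(k,[(x['centre'],x['score']) for x in models.pinpoint(p,k)[:2]])
cv2.imwrite(sys.argv[1],cv2.resize(p['image'][160:240,260:360,::-1],None,fx=6,fy=6,interpolation=cv2.INTER_CUBIC))
E
python3 look.py pics/z3.png
```

```text
4.45 [0.45683719 0.024709   0.06873553] [-1.42332695 -0.10900848  5.77321745]
cap_top []
tab_top [([0.4649, -0.1671, -0.0023], 0.74)]
```

View pics/z3.png

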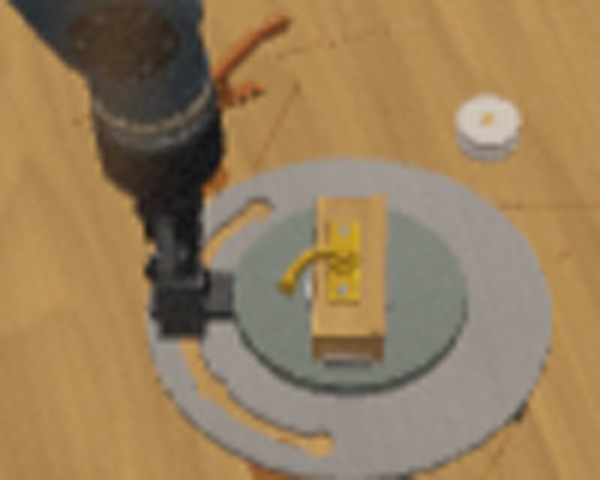

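The rail and arm have turned about 9° with the tip, with the arm now pointing left at (190,310) and the tip between cap and tab. The plunger is off its hole, so I lift off the cap and push on the tab only.

Request:
jog_arm([
  [0,0,0,1.0,0],
  [0,0,0,0.5,0],
  [0,-0.18,-0.87,0,0.08],
  [0,-0.1,-0.9,0,0.08],
  [0,-0.03,-0.9,0,0.08],
  [0,0.06,-0.9,0,0.08],
  [0,0,0,0,0],
])

```text
t: 5.18
tcp_pos: [0.4554, -0.0094, 0.0841]
tool_rot: [-0.031, 0.999, 0.018, 0.034]
force: [0.5, 0.2, 0.5]
finger_gap: 0.0
```

Request:
jog_arm([
  [0,0.1,-0.7,0,0.08],
  [0,0.12,-0.7,-0.1,0.06],
  [0,0.1,-0.45,0,0.04],
  [0,0.1,-0.4,0,0.04],
  [0,0,0,0,0],
])

```text
t: 5.6
tcp_pos: [0.4576, -0.0287, 0.0826]
tool_rot: [-0.139, 0.99, 0.025, 0.03]
force: [0.0, 0.1, -0.0]
finger_gap: 0.001
```

```bash
python3 look.py pics/z4.png
```

```text
5.6 [ 0.45762447 -0.02874845  0.08260982] [ 0.03162374  0.06349387 -0.04487221]
cap_top []
tab_top [([0.4598, -0.045, 0.0972], 0.59)]
```

View pics/z4.png

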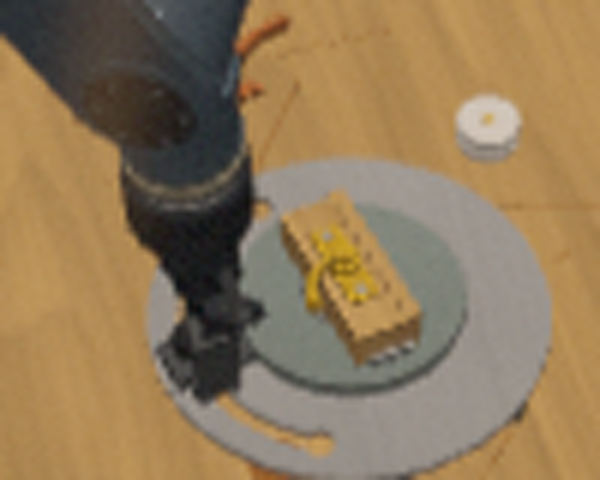

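The table has turned about 35°, with the tab touching the fingers at about (215,380). I continue in small steps until the plunger stops it.

Request:
jog_arm([
  [0,0.1,-0.3,0,0.03],
  [0,0.1,-0.3,0,0.03],
  [0,0.1,-0.3,0,0.03],
  [0,0.12,-0.28,0,0.03],
  [0,0.12,-0.28,0,0.03],
])

```text
t: 6.17
tcp_pos: [0.4585, -0.0373, 0.0824]
tool_rot: [-0.212, 0.976, 0.031, 0.024]
force: [0.7, 3.9, 2.4]
finger_gap: -0.001
```

Request:
jog_arm([
  [0,0.12,-0.28,0,0],
  [0,0.1,-0.28,0,0],
  [0,0,0,0,0],
])

```text
t: 6.42
tcp_pos: [0.4602, -0.0413, 0.0824]
tool_rot: [-0.21, 0.977, 0.032, 0.024]
force: [0.2, 0.4, -0.1]
finger_gap: 0.0
```

```bash
python3 look.py pics/z5.png
```

```text
6.4167 [ 0.46021409 -0.04129541  0.08235116] [ 0.19079496  0.40368601 -0.14263584]
cap_top [([0.4571, -0.0313, 0.0719], 0.5)]
tab_top [([0.4696, -0.0553, 0.0985], 0.61)]
```

View pics/z5.png

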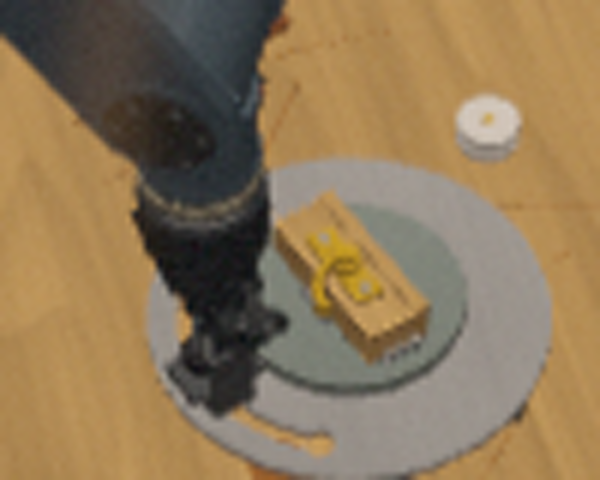

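Not locked yet: the cap is near 197° and its height of 0.072 means it is still in. About 2° remain.

Request:
jog_arm([
  [0,0.1,-0.2,0,0.02],
  [0,0.1,-0.2,0,0.02],
  [0,0.1,-0.2,0,0],
])

```text
t: 6.82
tcp_pos: [0.4618, -0.0466, 0.0821]
tool_rot: [-0.232, 0.972, 0.034, 0.022]
force: [1.8, 8.0, 2.6]
finger_gap: 0.0
```

Request:
jog_arm([
  [0,0.1,-0.2,0,0],
  [0,0,0,0,0],
])

```text
t: 6.98
tcp_pos: [0.4616, -0.0461, 0.0821]
tool_rot: [-0.23, 0.972, 0.037, 0.021]
force: [0.3, 2.4, -0.1]
finger_gap: 0.001
```

The fingers no longer advance and the force rose to 8 N, so it looks locked. I back off, lift, move away and check.

Request:
jog_arm([
  [0,-0.1,0.3,0.2,0],
  [0,0,0,2,0],
  [0,0,0,3.5,0],
  [0,0,0,4,0],
  [0,0,4,2,0],
  [0,-1,4,0,0],
  [0,-1,4,0,0],
  [0,-1,4,0,0],
])

```text
t: 7.65
tcp_pos: [0.4379, 0.107, 0.2048]
tool_rot: [-0.223, 0.974, 0.031, 0.027]
force: [1.0, -0.4, -0.1]
finger_gap: -0.003
```

Request:
jog_arm([
  [0,-1,4,0,0],
  [0,-1,4,0,0],
  [0,-1,4,0,0],
  [0,-1,4,0,0],
  [0,-1,4,0,0],
  [0,0,0,0,0],
])

```text
t: 8.15
tcp_pos: [0.3859, 0.3161, 0.2079]
tool_rot: [-0.225, 0.973, 0.03, 0.033]
force: [0.7, 0.4, -1.1]
finger_gap: -0.001
```

```bash
python3 - <<'E'
from station import snapshot,manip,models
import cv2,numpy as np
from h import *
s=manip.sense();print(s['t'],s['tcp_pos'],s['force'])
p=snapshot('side');q=snapshot('top')
for n in ("cap_top","tab_top","nest","lock_rail","pulley_a","stay","handle"):
  for i in (p,q): print(n,[(x['centre'],x['score']) for x in models.pinpoint(i,n)[:2]])
a=np.radians(199)
for z in(.073,.078):
  w=np.array([.556+.105*np.cos(a),.105*np.sin(a),z]);print(z,proj(p,w))
f=lambda im,x,y:cv2.resize(im[y:y+90,x:x+90,::-1],None,fx=4.4,fy=4.4,interpolation=cv2.INTER_CUBIC)
cv2.imwrite('pics/z6.png',np.hstack([f(p['image'],270,165),f(q['image'],280,168)]))
E
```

```text
8.15 [0.38592964 0.31605928 0.20792926] [ 0.67162098  0.40440373 -1.10909652]
cap_top [([0.458, -0.0351, 0.0763], 0.57)]
cap_top [([0.4581, -0.0357, 0.082], 0.47)]
tab_top [([0.4688, -0.0599, 0.0946], 0.86)]
tab_top [([0.4721, -0.0634, 0.0999], 0.77)]
nest [([0.5574, 0.0023, 0.0588], 0.82), ([0.5259, 0.2229, 0.0029], 0.73)]
nest [([0.5586, -0.0012, 0.0556], 0.74), ([0.4574, -0.0323, 0.0348], 0.34)]
lock_rail [([0.5547, 0.0013, 0.053], 0.66), ([0.4665, -0.1671, 0.0003], 0.56)]
lock_rail [([0.5556, -0.0001, 0.0565], 0.59)]
pulley_a [([0.4566, -0.0347, 0.035], 0.57), ([0.4654, -0.1673, -0.002], 0.52)]
pulley_a [([0.4667, -0.1709, -0.0021], 0.54)]
stay [([0.3807, -0.472, 0.0025], 0.73), ([0.4682, -0.062, 0.0974], 0.53)]
stay [([0.7348, -0.0485, -0.0021], 0.51)]
handle [([0.527, 0.2213, 0.0042], 0.49)]
handle [([0.5183, 0.2263, 0.0031], 0.5)]
0.073 [294.59135072 218.51019112]
0.078 [294.54509415 217.69434421]
```

View pics/z6.png

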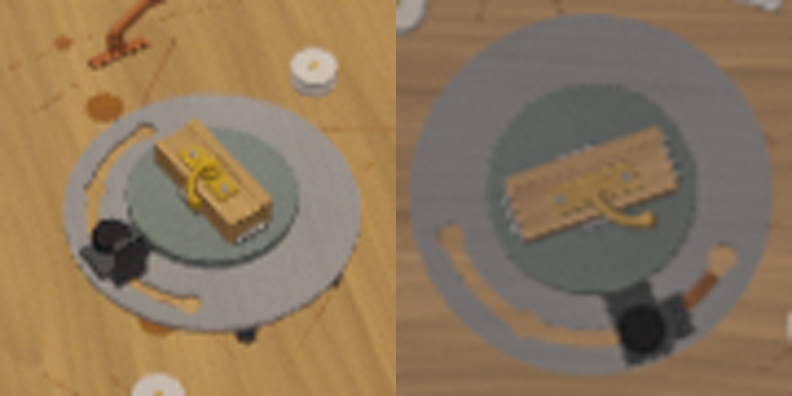

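```bash
python3 -c "
from station import workorder
print(workorder.sign_off())"
```

```text
the job is handed in; nothing more can be done
None
```

The table is turned anticlockwise to the next hole and the plunger appears to have sprung out and locked there. I pressed the plunger in about 10 mm with shut fingers, carried the table about 9° off its hole, then lifted and pushed only the tab. The arm is now clear of the bench, and the job was handed in at about 8 s.

**Final checks:**
- **Angle:** the cap is at about 200° around the axis, against 198.5–199.5° expected for the next hole. The rail edge in the top view turned about 45.7°, against 45° wanted.
- **Plunger out:** the cap top reads 76 mm (side view) and 82 mm (top view) against 78 mm when out. It read 72 mm just before the hole. The two views disagree by 6 mm, which is near the networks' error, so height alone does not prove it.
- **Locked:** at the end the tip stopped moving under 8 N, then held 2.4 N at rest. That is more than the roughly 1 N of table friction, so the plunger was holding the table. I did not push it again after letting go.
- **Lock and other hardware:** the lock on its offcut is still in the nest. The arm did not touch the other hardware, and the wrist reading stayed low, at most about 8 N at the readings.

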